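# Push the door plate out over the filings tray

### The arm

A 6-joint arm with a two-finger parallel gripper is mounted at the origin on the work surface. World frame = base frame: x ahead of the robot, y to its left, z up, the work surface at z = 0. Lengths are in mm, angles in rad, forces in N, time in s.
With the tool pointing down it reaches from about 350 to 875 mm from the base axis. Payload 4.2 kg.
Tool frame: the origin (TCP) lies at the very end of the fingers, on their centre line; the grasp point (between the pads) lies 19 mm behind it; z points along the fingers, y is the line along which they close (so a half turn about z gives the same grasp; the last joint's range is limited). The gripper opens to 85 mm and grips with 20 to 120 N. Pads are 22 mm wide; open, the fingers measure 114 mm over their backs; the gripper's body (76 mm by 85 mm) begins 54 mm behind the grasp point. The pads swing forward as they close: fully open they stand 13 mm farther back than shut.
Start: joints at [1.368, 0.385, 0.008, 0, -1.194, -0.259], TCP at [278.441, 559.526, 206.112] pointing down, gripper open.
Joint ranges: [-3.14, 3.14], [-1.21, 2.06], [-1.07, 1.41], [-3.16, 2.05], [-2.99, -0.16], [-3.1, 3.1]. Speed limits (rad/s): [2.79, 2.79, 3.14, 3.14, 3.14, 3.14].

### API

Orientations are given as a rotation vector (axis times angle).
In Python, from plant import ctrl gives the robot as it stands.
- The arm moves only by the shell command python3 -m inch 'ROWS' [FORCE]. ROWS is a JSON object of lists of equal length, an entry for each row: "twist": the turn, a rotation vector about the tool's x, y, z in degrees, a list of three; "linear": the shift along the tool's x, y, z in mm, a list of three; "gripper": the closure, from 0 (fully open) to 1 (shut). In form: {"twist": [[rx, ry, rz], ...], "linear": [[x, y, z], ...], "gripper": [gripper, ...]}. A call has 1 to 5 rows; each row shifts and turns the commanded pose from where the row before left it, along the tool's axes as they then stand; what a row does not reach is not made up. A row lasts 1/8 s, in which the tool goes at most 62.5 mm and 10.7 degrees, less where a joint would pass 70% of its speed; a pose out of reach is approached as far as the arm can. A call with a gripper value outside its range is refused whole. The fingers move at their own pace and stop on an object; FORCE is the grip in N (left out, the last holds). Time passes only in rows, so rows that do not move let the fingers close. It gives the time, the measured TCP pose, the force, the opening and the grip force at its end, in the units of the state.
- ctrl.observe(): the state, without advancing time (a new reading comes with each control period).
- ctrl.get_image(name): name is "scene" or "top" or "wrist"; returns (picture, depth): 420x560x3 uint8, red, green, blue; 420x560 float32, mm along the optical axis (not along the pixel's ray), 0 where there is no reading.
- ctrl.camera_info(name): a dict with "fovy" (degrees; the focal length in pixels is half the picture's height over the tangent of half this angle, whatever the lens; pixels are square), "cx", "cy" (the principal point, pixels), "dist" ([k1, k2, p1, p2, k3] as OpenCV has them; the pictures are not rectified), "position" and "orientation" of the camera in the world. Camera axes: x right, y up, looking along -z (the intrinsics and any distortion apply to the point x, -y, -z); pixel columns grow to the right and rows downward; lengths in mm; the calibration is good to about 2 mm. A picture is of the moment at which its call begins: read the wrist's pose just before it. camera_info takes no time and is no camera call; for the wrist camera it gives the pose at the moment of the call.
- ctrl.sign_off(): hands the job in; it is judged then, once.
The state is a dict: "time_s": time; "joint_pos": joint angles; "dq": joint speeds; "joint_torque": joint torques, N m; "eef_pos": TCP position; "orientation": TCP orientation; "wrist_force": force on the tool from outside, world axes, zero at the start; "ft_torque": the same for the moment, N m; "grip_width": opening from 0.0 (shut) to 1.0 (fully open); "grasp_force": force on a finger pad.
Only numpy, scipy, OpenCV 4.12 (cv2) and the standard library are available. Lean on these libraries where they do the work, as an engineer would, in place of code of your own. Each camera call takes 0.05 s, during which the arm holds its last target. There are 200 camera calls.

### The job

An aluminium door plate lies askew on the steel ledge at the key cutter's bench, ready to have its end filed. With the fingertips only, never gripping or lifting it, push it flat against the ledge's raised fence and along the ledge towards the end where the open filings tray stands, until about 4 cm of the plate sticks out past the end of the ledge, over the tray. Leave it lying there flat on the ledge with its long side along the fence, and leave the other things where they are.

Things in the scene. Friction and masses are not known exactly. Their poses are not given: they have to be found in the camera images.
- plate: the door plate: flat bare aluminium, 90 mm (own x) x 150 mm (own y) x 6 mm thick, keyhole and screw-hole marks on top (not real holes), about 0.22 kg (varies), loose, slides under 1 to 4 N. Origin: centre of its underside, z up. Starts flat on the ledge near mid-length, turned up to 7 degrees, own +x towards the fence and 13 to 26 mm short of it. It tips off if over half hangs out.
- ledge: fixed dark steel ledge under the plate: flat top 60 mm above the bench, 340 mm long along its y (open ends at y = -170 and +170 mm), x from -110 (front edge) to +90 mm. A fence 12 mm wide, 12 mm high runs along it, front face at x = +43 mm; a plate against it has its centre at x = -2 mm. Origin: on the bench below, z up, x away from the robot. Yaw within 12 degrees.
- tray: the filings tray: open-topped steel tray 120 x 110 x 35 mm, 3 mm walls, fixed on the bench just beyond one end of the ledge (left or right, varies). Origin: centre of its underside; y along the ledge.
- keybox: closed grey steel box with a lid and a small wire handle, 122 x 112 mm, 54 mm tall, fixed on the bench just beyond the other end of the ledge. Origin: centre of its underside. Bystander.
- cylinder_a: brass lock cylinder, 22 mm diameter, 32 mm tall, standing on the strip behind the fence; origin: centre of its underside. Bystander.
- cylinder_b: a second such brass lock cylinder (22 mm diameter, 32 mm tall) on the same strip; origin: centre of its underside. Bystander.
- padlock: brass padlock, body 42 x 22 x 36 mm with a steel shackle, 64 mm tall in all, standing on the bench in front of the ledge; origin: centre of its underside. Bystander.
- oil: grey plastic oil bottle, 48 mm diameter, 130 mm tall, standing on the bench behind the ledge; origin: centre of its underside. Bystander.
- driver: screwdriver lying on the bench behind the ledge, its length along its own x axis; origin: under its middle, on the bench. Bystander.
- cup: open steel cup, 70 mm diameter, 70 mm tall, on the bench behind the ledge; origin: centre of its underside. Bystander.
Things that resemble listed ones, but are neither listed nor needed, are in the scene too. Of the things like the plate, leave any that is turquoise; of the rest the larger one is meant. Leave any pink or turquoise look-alike of the tray alone.

How it is judged:
By the outcome, as a careful person would: the job done as asked, in the order asked, and still so for the second after the job is handed in, with the robot touching nothing.
It also fails if it takes over 53 s, if anything falls off the work surface, if the arm or the gripper's body presses on something with over 40 N, if the wrist force passes 120 N, or if a joint passes its speed limit or range.

## Working session

There is one attempt and no reset: what is moved stays moved. The work goes in short steps, Python scripts to look and compute and a shell command to move; the robot and the scene stay as the last step left them, time stands still between calls to the robot, and variables do not carry over. Pictures are saved under pics/ and viewed, at most 10 in all, crops included, and the job is handed in when it is done.

```bash
ls; mkdir -p pics; python3 - <<'E'
from plant import ctrl
import cv2,numpy as np
print(ctrl.observe())
for n in("top","scene"):
    im,d=ctrl.get_image(n); print(n,ctrl.camera_info(n))
    cv2.imwrite(f"pics/{n}0.png",im[:,:,::-1]); np.save(f"{n}0.npy",d)
E
```

```text
pics
{'time_s': 0.0, 'joint_pos': array([ 1.36759471e+00,  3.85557745e-01,  6.63982209e-03, -5.29354962e-04,
       -1.19399824e+00, -2.58541897e-01]), 'dq': array([ 0.00162678, -0.00011403,  0.00056396, -0.00087052,  0.00046354,
       -0.00050012]), 'joint_torque': array([-1.12537145e-04, -3.92281222e+01,  1.88393158e+01,  4.18596447e+00,
       -4.76145142e-03,  1.01477930e-06]), 'eef_pos': array([278.1685609 , 558.9738683 , 205.02189825]), 'orientation': array([ 3.05609138e+00, -7.18689232e-01, -6.79969430e-04]), 'wrist_force': array([-1.00315598, -0.03930109, -0.08598958]), 'ft_torque': array([-0.01485294, -0.00359201,  0.06885928]), 'grasp_force': 0.0, 'grip_width': 0.9983200640355142}
top {'fovy': 46.82521375211665, 'cx': 284.0428737035814, 'cy': 209.2449102460067, 'dist': array([-0.16227846,  0.        ,  0.        ,  0.        ,  0.        ]), 'position': array([ 226.71436935,  203.80823699, 1423.70422831]), 'orientation': array([ 0.16000611, -0.16872139, -1.58398285])}
scene {'fovy': 57.21617910627408, 'cx': 279.172904339975, 'cy': 206.4149961448863, 'dist': array([-0.06578201,  0.        ,  0.        ,  0.        ,  0.        ]), 'position': array([1011.1575034 , -400.57291774,  786.69631236]), 'orientation': array([0.79175411, 0.28091242, 0.65576503])}
```

View pics/top0.png

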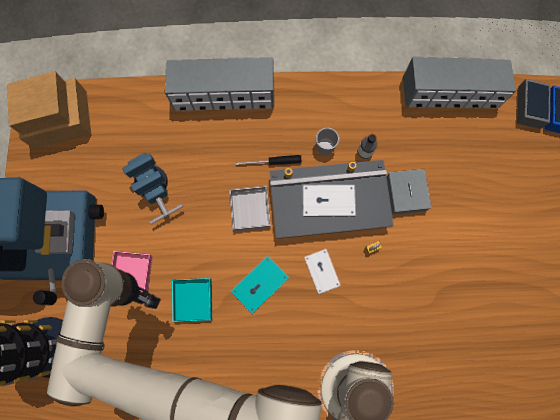

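View pics/scene0.png

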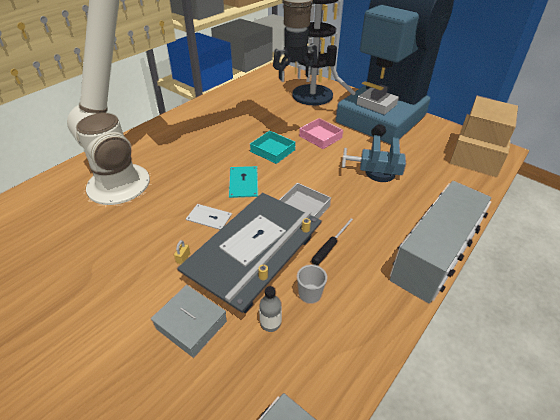

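The top view shows the ledge around (330,200), with its fence on the far side and the white plate on it at (329,200). The steel tray is at the left (+y) end (249,209), the keybox at the right (409,190) and the cylinders at (289,173) and (352,167). The smaller white plate and the turquoise one are decoys.

```bash
cat > h.py <<'E'
from plant import ctrl
import cv2,numpy as np
from scipy.spatial.transform import Rotation as R
def setup(n,ci=None):
    ci=ci or ctrl.camera_info(n); f=210/np.tan(np.radians(ci['fovy']/2))
    K=np.array([[f,0,ci['cx']],[0,f,ci['cy']],[0,0,1]]); return K,ci['dist'],np.array(ci['position']),R.from_rotvec(ci['orientation'])
def rays(S,px):
    K,D,p,r=S; u=cv2.undistortPoints(np.array(px,float).reshape(-1,1,2),K,D)[:,0]
    return np.c_[u[:,0],-u[:,1],-np.ones(len(u))]
def onplane(S,px,z):
    d=S[3].apply(rays(S,px)); return S[2]+d*((z-S[2][2])/d[:,2])[:,None]
def project(S,P):
    K,D,p,r=S; c=r.inv().apply(np.atleast_2d(P)-p)*[1,-1,-1]
    return cv2.projectPoints(c,np.zeros(3),np.zeros(3),K,D)[0][:,0]
def cloud(S,d):
    v,u=np.mgrid[:420,:560]; px=np.c_[u.ravel(),v.ravel()]
    return (S[2]+S[3].apply(rays(S,px)*d.reshape(-1,1))).reshape(420,560,3)
def rect(mask,S,z):
    c=max(cv2.findContours(mask.astype(np.uint8),cv2.RETR_EXTERNAL,cv2.CHAIN_APPROX_NONE)[0],key=cv2.contourArea)[:,0]
    w=onplane(S,c,z)[:,:2]; r=cv2.minAreaRect(w.astype(np.float32)); return r,cv2.boxPoints(r)
E
python3 - <<'E'
from h import *
S=setup("top"); im=cv2.imread("pics/top0.png").astype(int); d=np.load("top0.npy"); C=cloud(S,d)
v,u=np.mgrid[:420,:560]; win=(u>225)&(u<435)&(v>150)&(v<245)
z=C[:,:,2]
for p in [(329,215),(290,225),(340,170),(250,210),(408,185)]: print(p,C[p[1],p[0]].round(1),im[p[1],p[0]])
pl=win&(im.min(2)>185)&(u>295)&(u<360)&(v>180); print("plate",pl.sum(),rect(pl,S,66))
led=win&(abs(z-62)<9)&(u<395)&(u>268); print("ledge",rect(led,S,60))
fe=win&(im.min(2)>120)&(u>270)&(u<388)&(v<185)
print(im[160:190,320].mean(1).round(),z[160:190,320].round())
print(im[195:215,262:280].mean(2).round()[0],z[205,262:280].round(),z[205,380:400].round())
b=cv2.imread("pics/top0.png")[140:260,215:445]; cv2.imwrite("pics/crop0.png",cv2.resize(b,None,fx=3.4,fy=3.4,interpolation=2))
E
```

```text
(329, 215) [495.2  65.1  65. ] [167 167 171]
(290, 225) [470.  177.2  56.1] [104 102 101]
(340, 170) [630.6  26.6  58.4] [106 104 102]
(250, 210) [527.5 295.    1.9] [185 184 190]
(408, 185) [ 585.7 -177.1   43.8] [71 71 69]
plate 1463 (((539.3790283203125, 64.4162368774414), (148.76084899902344, 88.6186752319336), 89.00301361083984), array([[493.7822  ,  -9.181953],
       [582.38745 , -10.7239  ],
       [584.9758  , 138.01443 ],
       [496.3706  , 139.55637 ]], dtype=float32))
ledge (((546.4984741210938, 56.06404113769531), (202.3788299560547, 340.60888671875), 4.7270331382751465), array([[ 431.6187  ,  217.45032 ],
       [ 459.6878  , -122.00002 ],
       [ 661.37823 , -105.322235],
       [ 633.30914 ,  234.12811 ]], dtype=float32))
[ 64.  65. 114. 111. 113. 117. 103. 102. 104. 102. 103. 103. 103. 103.
 100. 111. 163. 201. 200. 191. 117.  48.  84. 102. 126. 205. 224. 222.
 223. 224.] [-7. -3. -4.  2. -1. -0. 60. 64. 59. 61. 57. 63. 59. 58. 57. 55. 74. 75.
 70. 74. 70. 57. 57. 55. 62. 66. 62. 70. 65. 68.]
[185. 190. 197. 156. 155. 184.  88.  56.  60.  77.  96. 102. 102. 102.
 100. 102. 100. 101.] [ 2.  1. -3. -5.  4. 10. 28. -2.  3. -3.  2. 66. 58. 55. 63. 58. 65. 63.] [61. 62. 63. 62. 62. 60. 60. 61. 60. 63. 60.  4. 24. 27. 42. 47. 46. 44.
 46. 45.]
```

View pics/crop0.png

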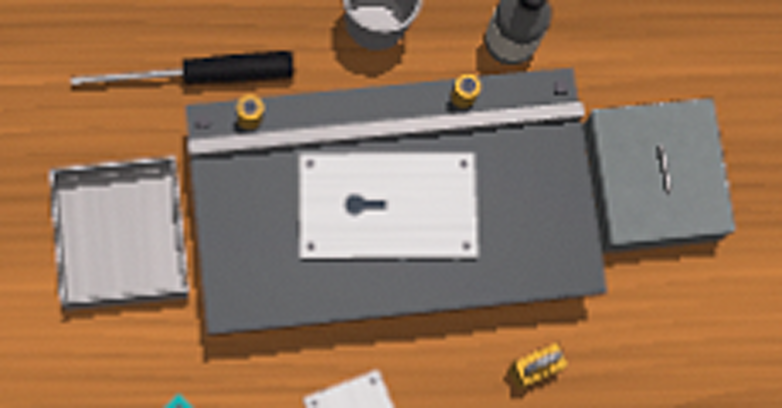

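Sizes agree: the plate measures 148.8×88.6 at z = 66 and the ledge 340.6×202.4. The ledge origin is about (556.5, 56.9) with yaw 4.7°. In the ledge frame the plate centre is at (-16, 9), turned -5.7°. The tray is at +y, so the target plate centre is (-2, 135). I'll align the tool axes with the ledge and close the gripper.

```bash
cat >> h.py <<'E'
O=np.array([556.5,56.9]); YAW=4.73
ex=np.array([np.cos(np.radians(YAW)),np.sin(np.radians(YAW))]); ey=np.array([-ex[1],ex[0]])
def L(p): d=np.asarray(p)[...,:2]-O; return np.stack([d@ex,d@ey],-1)
def st():
    s=ctrl.observe(); a=R.from_rotvec(s['orientation']).as_matrix()
    print('t',s['time_s'],'ledge',L(s['eef_pos']).round(1),'z',s['eef_pos'][2].round(1),'toolx yaw',np.degrees(np.arctan2(a[1,0],a[0,0])).round(2),'down',a[:,2].round(3),'F',s['wrist_force'].round(1),'w',round(s['grip_width'],3))
E
python3 -m inch '{"twist":[[0,0,-10.4],[0,0,-10.4],[0,0,-10.4],[0,0,0]],"linear":[[0,0,0],[0,0,0],[0,0,0],[0,0,0]],"gripper":[1,1,1,1]}' 30; python3 -c "from h import *;st()"
```

```text
time_s: 0.6
eef_pos: [278.3, 559.2, 205.5]
orientation: [3.138, 0.126, -0.001]
wrist_force: [0.2, -0.8, 0.6]
grip_width: 0.143
grasp_force: 0.0
t 0.6 ledge [-235.8  523.6] z 205.5 toolx yaw 4.61 down [-0.    -0.001 -1.   ] F [ 0.2 -0.8  0.6] w 0.143
```

```bash
python3 -m inch '{"twist":[[0,0,0],[0,0,0],[0,0,0],[0,0,0],[0,0,0]],"linear":[[14,50,0],[14,50,0],[14,50,0],[14,50,0],[14,50,0]],"gripper":[1,1,1,1,1]}' >/dev/null; python3 -m inch '{"twist":[[0,0,0],[0,0,0],[0,0,0],[0,0,0],[0,0,0]],"linear":[[14,50,0],[14,50,0],[14,50,0],[14,50,0],[14,50,0]],"gripper":[1,1,1,1,1]}' >/dev/null;  python3 -c "from h import *;st()"
```

```text
t 1.85 ledge [-95.4  22.2] z 206.3 toolx yaw 4.55 down [ 0.  0. -1.] F [ 0.5  1.6 -0.6] w -0.002
```

```bash
python3 -m inch '{"twist":[[0,0,0],[0,0,0],[0,0,0],[0,0,0],[0,0,0]],"linear":[[0,13,40],[0,0,40],[0,0,36],[0,0,0],[0,0,0]],"gripper":[1,1,1,1,1]}' >/dev/null; python3 - <<'E'
from h import *
st(); im,d=ctrl.get_image("wrist"); cv2.imwrite("pics/w1.png",im[:,:,::-1])
E
```

```text
t 2.475 ledge [-94.5  11.2] z 91.3 toolx yaw 4.71 down [ 0.002  0.    -1.   ] F [-0.1 -0.  -0.3] w 0.003
```

View pics/w1.png

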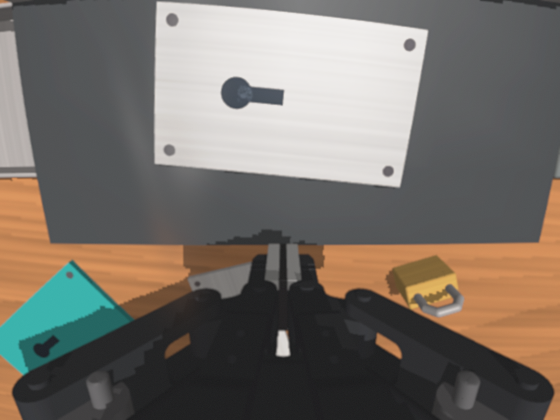

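The wrist view shows the plate ahead (150–425, 0–185) with the shut tips at (283,245), clear in front of it. I'll lower beside the plate.

```bash
python3 -m inch '{"twist":[[0,0,0],[0,0,0],[0,0,0],[0,0,0]],"linear":[[0,0,15],[0,0,13],[0,0,0],[0,0,0]],"gripper":[1,1,1,1]}' >/dev/null; python3 -c "
from h import *
for i in range(3): st(); ctrl.get_image('top')"
```

```text
t 3.025 ledge [-95.1  11. ] z 62.7 toolx yaw 4.75 down [ 0.001  0.    -1.   ] F [-0.3  0.1 -0.1] w 0.002
t 3.075 ledge [-95.   11.1] z 62.7 toolx yaw 4.75 down [ 0.001  0.    -1.   ] F [ 0.6 -0.2  0.3] w -0.005
t 3.125 ledge [-95.1  11.1] z 62.7 toolx yaw 4.75 down [ 0.001  0.    -1.   ] F [0.  0.1 0.7] w 0.002
```

```bash
python3 -m inch '{"twist":[[0,0,0],[0,0,0],[0,0,0],[0,0,0],[0,0,0]],"linear":[[6,0,0],[6,0,0],[6,0,0],[6,0,0],[4,0,0]],"gripper":[1,1,1,1,1]}'|grep force;  python3 -m inch '{"twist":[[0,0,0],[0,0,0],[0,0,0],[0,0,0]],"linear":[[3,0,0],[3,0,0],[2,0,0],[0,0,0]],"gripper":[1,1,1,1]}'|grep force; python3 - <<'E'
from h import *
def plate(n,z=66):
    S=setup(n); im,d=ctrl.get_image(n); v,u=np.mgrid[:420,:560]
    w=onplane(S,np.c_[u.ravel(),v.ravel()],z); l=L(w).reshape(420,560,2)
    m=(im.min(2)>150)&(l[...,0]>-95)&(l[...,0]<41)&(l[...,1]>-165)&(l[...,1]<230)
    m=cv2.morphologyEx(m.astype(np.uint8),cv2.MORPH_OPEN,np.ones((3,3)))
    r,b=rect(m,S,z); print(n,r[1],L(b).round(1).tolist()); return im
st(); im=plate("top"); cv2.imwrite("pics/t2.png",cv2.resize(im[140:260,215:445,::-1],None,fx=3.4,fy=3.4))
E
```

```text
wrist_force: [0.8, 0.0, -1.3]
grasp_force: 0.0
wrist_force: [-0.2, -0.5, 0.2]
grasp_force: 0.0
t 4.3 ledge [-59.5  10.9] z 62.1 toolx yaw 4.74 down [ 0.  0. -1.] F [-0.2 -0.5  0.2] w -0.004
top (106.38380432128906, 132.16412353515625) [[-130.6, 197.8], [-82.5, 74.8], [16.6, 113.5], [-31.5, 236.6]]
```

View pics/t2.png

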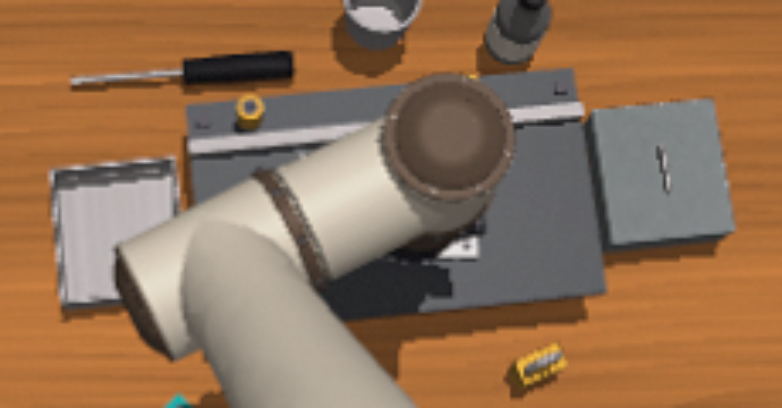

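The top view is blocked by the arm here, so I'll use the wrist camera.

```bash
cat >> h.py <<'E'
def plate(n,z=66,fn=None):
    S=setup(n); im,d=ctrl.get_image(n); v,u=np.mgrid[:420,:560]
    w=onplane(S,np.c_[u.ravel(),v.ravel()],z); l=L(w).reshape(420,560,2)
    m=(im.min(2)>150)&(l[...,0]>-95)&(l[...,0]<60)&(l[...,1]>-165)&(l[...,1]<230)
    m=cv2.morphologyEx(m.astype(np.uint8),cv2.MORPH_OPEN,np.ones((3,3)))
    r,b=rect(m,S,z); print(n,r[1],L(b).round(1).tolist(),'centre',L(r[0]).round(1))
    if fn: cv2.imwrite(fn,im[:,:,::-1])
E
python3 -c "
from h import *
st();plate('wrist',fn='pics/w2.png')"
```

```text
t 4.35 ledge [-59.6  10.9] z 62.1 toolx yaw 4.74 down [-0.  0. -1.] F [-0.1  0.3  0.1] w 0.0
wrist (150.22789001464844, 90.44451904296875) [[-69.6, -58.9], [20.5, -67.8], [35.2, 81.7], [-54.8, 90.6]] centre [-17.2  11.4]
```

View pics/w2.png

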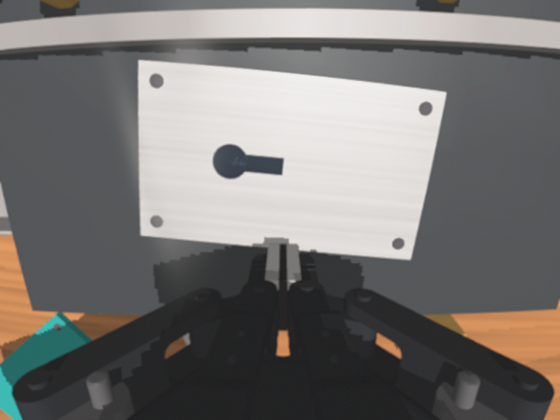

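Rear edge, fence and plate are all clear: the plate spans (140,60)–(445,92)–(410,258)–(140,236), with the tip at (283,240). The plate has not moved yet, so I'll check the tip against its edge.

```bash
python3 -c "
from h import *
S=setup('wrist');s=ctrl.observe();p=s['eef_pos']
print(S[2],p,[project(S,p+np.array([*(ex*k),0]))[0].round(1) for k in (-11,0,5,11)])
im,d=ctrl.get_image('wrist');C=cloud(S,d)
for v in range(228,262,4): print(v,[(L(C[v,u]).round(1).tolist(),C[v,u,2].round(1)) for u in (240,275,283,291)])
S=setup('scene'); im,d=ctrl.get_image('scene'); c=project(S,p)[0].astype(int);print(c)
cv2.imwrite('pics/s3.png',cv2.resize(im[c[1]-60:c[1]+60,c[0]-80:c[0]+80,::-1],None,fx=5,fy=5,interpolation=2))
"
```

```text
[566.20515827  70.02800931 229.51910914] [496.1154909   62.78762343  62.09760558] [array([285.6, 259.1]), array([285.6, 241.1]), array([285.6, 232.7]), array([285.6, 222.4])]
228 [([-50.5, 35.3], np.float64(65.9)), ([-50.9, 16.6], np.float64(65.0)), ([-50.9, 12.3], np.float64(65.0)), ([-50.9, 8.0], np.float64(64.8))]
232 [([-53.1, 35.5], np.float64(65.2)), ([-53.2, 16.6], np.float64(65.0)), ([-53.2, 12.3], np.float64(64.8)), ([-52.7, 8.0], np.float64(66.2))]
236 [([-55.1, 35.5], np.float64(66.0)), ([-55.3, 16.6], np.float64(65.5)), ([-55.3, 12.3], np.float64(65.4)), ([-55.2, 8.0], np.float64(65.7))]
240 [([-57.8, 35.7], np.float64(65.2)), ([-57.4, 16.6], np.float64(66.0)), ([-57.7, 12.3], np.float64(65.3)), ([-57.3, 8.0], np.float64(66.2))]
244 [([-59.9, 35.7], np.float64(65.7)), ([-48.4, 15.9], np.float64(92.2)), ([-48.5, 12.3], np.float64(92.0)), ([-48.1, 8.7], np.float64(92.9))]
248 [([-64.6, 36.6], np.float64(60.5)), ([-48.7, 15.8], np.float64(96.2)), ([-48.4, 12.3], np.float64(96.8)), ([-48.8, 8.7], np.float64(96.0))]
252 [([-67.6, 36.8], np.float64(59.3)), ([-48.6, 15.7], np.float64(100.5)), ([-48.3, 12.3], np.float64(101.3)), ([-48.3, 8.9], np.float64(101.3))]
256 [([-69.9, 36.9], np.float64(59.8)), ([-48.3, 15.6], np.float64(105.2)), ([-48.6, 12.3], np.float64(104.4)), ([-48.8, 8.9], np.float64(104.1))]
260 [([-72.4, 37.0], np.float64(59.8)), ([-48.4, 15.6], np.float64(108.6)), ([10.8, 12.3], np.float64(229.5)), ([-48.9, 9.0], np.float64(107.6))]
[239 231]
```

View pics/s3.png

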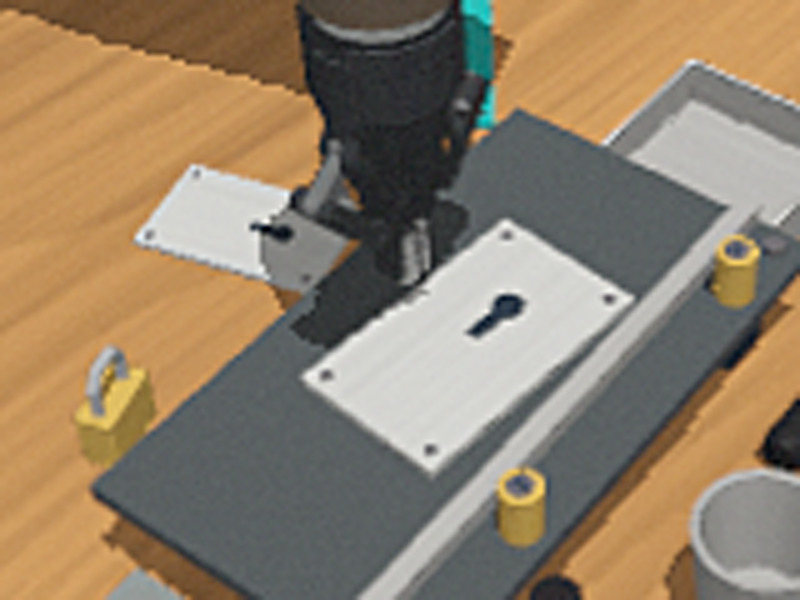

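The scene crop shows the finger tip at crop (410,285) seeming to end above or behind the plate's edge. The wrist depth shows the pad's front face down to only z≈92. I'll check the tip height with the scene depth.

```bash
python3 -c "
from h import *
S=setup('scene'); im,d=ctrl.get_image('scene'); C=cloud(S,d)
for v in range(212,238,2): print(v,[(*L(C[v,u]).round(0).tolist(),C[v,u,2].round(0).item(),int(im[v,u].mean())) for u in (238,240,242,244)])
"
```

```text
212 [(-45.0, -3.0, 152.0, 47), (-47.0, 7.0, 143.0, 34), (-48.0, 15.0, 136.0, 40), (-46.0, 20.0, 133.0, 35)]
214 [(-47.0, -1.0, 143.0, 39), (-46.0, 5.0, 138.0, 39), (-51.0, 18.0, 126.0, 51), (-46.0, 20.0, 127.0, 40)]
216 [(-47.0, -1.0, 136.0, 37), (-46.0, 5.0, 132.0, 50), (-47.0, 13.0, 124.0, 71), (-51.0, 24.0, 114.0, 67)]
218 [(-50.0, 1.0, 126.0, 32), (-45.0, 3.0, 127.0, 105), (-47.0, 12.0, 119.0, 101), (-47.0, 20.0, 112.0, 85)]
220 [(-51.0, 2.0, 117.0, 29), (-49.0, 7.0, 115.0, 140), (-48.0, 13.0, 110.0, 82), (-49.0, 21.0, 104.0, 113)]
222 [(-52.0, 2.0, 110.0, 36), (-50.0, 7.0, 107.0, 122), (-45.0, 9.0, 108.0, 107), (-47.0, 18.0, 99.0, 140)]
224 [(-51.0, 0.0, 105.0, 38), (-53.0, 9.0, 97.0, 111), (-47.0, 10.0, 99.0, 127), (-47.0, 18.0, 93.0, 138)]
226 [(-50.0, -1.0, 99.0, 32), (-53.0, 8.0, 90.0, 131), (-48.0, 11.0, 90.0, 137), (-65.0, 37.0, 59.0, 99)]
228 [(-73.0, 22.0, 59.0, 55), (-70.0, 26.0, 57.0, 39), (-64.0, 28.0, 59.0, 105), (-56.0, 27.0, 65.0, 226)]
230 [(-69.0, 17.0, 58.0, 50), (-61.0, 16.0, 63.0, 104), (-56.0, 18.0, 65.0, 179), (-52.0, 22.0, 64.0, 216)]
232 [(-61.0, 8.0, 63.0, 179), (-56.0, 10.0, 64.0, 226), (-53.0, 14.0, 62.0, 211), (-48.0, 16.0, 65.0, 210)]
234 [(-56.0, 2.0, 64.0, 212), (-52.0, 5.0, 64.0, 209), (-48.0, 8.0, 63.0, 209), (-42.0, 9.0, 66.0, 211)]
236 [(-50.0, -5.0, 66.0, 208), (-46.0, -2.0, 66.0, 210), (-43.0, 2.0, 64.0, 211), (-40.0, 6.0, 62.0, 207)]
```

Two views agree that the real finger ends are at z≈89, about 27 mm above the reported TCP. I'll back out, lower with care and feel for the ledge.

```bash
python3 -m inch '{"twist":[[0,0,0],[0,0,0],[0,0,0],[0,0,0],[0,0,0]],"linear":[[-15,0,0],[-15,0,0],[0,0,10],[0,0,8],[0,0,0]],"gripper":[1,1,1,1,1]}' |grep force; python3 -c "
from h import *
st()
S=setup('scene'); im,d=ctrl.get_image('scene'); C=cloud(S,d); l=L(C)
m=(l[...,0]>-105)&(l[...,0]<-70)&(abs(l[...,1]-11)<9)&(C[...,2]<105)&(C[...,2]>64)
z=np.sort(C[m][:,2]); print(len(z),z[:12].round(1), np.median(l[m][:,0]))
S=setup('wrist'); im,d=ctrl.get_image('wrist'); C=cloud(S,d); l=L(C)
m=(l[...,0]>-105)&(l[...,0]<-70)&(abs(l[...,1]-11)<9)&(C[...,2]<105)&(C[...,2]>64)
z=np.sort(C[m][:,2]); print(len(z),z[:12].round(1), np.median(l[m][:,0]))
"
```

```text
wrist_force: [-0.2, 0.1, 0.1]
grasp_force: 0.0
t 5.175 ledge [-89.9  10.7] z 43.2 toolx yaw 4.74 down [-0.002 -0.001 -1.   ] F [-0.2  0.1  0.1] w -0.001
57 [68.6 70.  71.4 71.6 71.9 72.  75.1 75.4 75.5 76.4 77.3 77.6] -78.31041529735973
1397 [71.4 71.9 72.5 72.7 72.7 72.8 72.8 72.8 72.9 73.1 73.2 73.4] -78.42920493441461
```

```bash
for i in 1; do python3 -m inch '{"twist":[[0,0,0],[0,0,0],[0,0,0]],"linear":[[0,0,3],[0,0,3],[0,0,0]],"gripper":[1,1,1]}'|grep -E "wrist|eef"; python3 -m inch '{"twist":[[0,0,0],[0,0,0]],"linear":[[0,0,1],[0,0,0]],"gripper":[1,1]}'|grep -E "wrist|eef"; python3 -m inch '{"twist":[[0,0,0],[0,0,0]],"linear":[[0,0,1],[0,0,0]],"gripper":[1,1]}'|grep -E "wrist|eef"; done; python3 -c "
from h import *
st()
S=setup('wrist'); im,d=ctrl.get_image('wrist'); C=cloud(S,d); l=L(C)
m=(abs(l[...,0]+79)<2)&(abs(l[...,1]-11)<9)&(C[...,2]<105)
print(np.sort(C[m][:,2])[::20][:40].round(1))
"
```

```text
eef_pos: [466.2, 60.2, 37.8]
wrist_force: [0.1, -0.1, -1.0]
eef_pos: [466.3, 60.4, 37.1]
wrist_force: [0.3, 0.1, -0.2]
eef_pos: [466.3, 60.3, 36.1]
wrist_force: [-0.3, 0.2, -0.3]
t 6.15 ledge [-89.6  10.8] z 36.1 toolx yaw 4.74 down [-0. -0. -1.] F [-0.3  0.2 -0.3] w 0.003
[57.9 58.8 59.  59.2 59.3 59.4 59.5 59.6 59.7 59.8 59.9 60.  60.1 60.3
 60.6 66.2 66.9 67.8 68.3 69.3 69.8 70.5 71.  72.1 72.6 73.2 74.2 74.8
 75.5 75.8 76.5 77.3 77.9 78.5 79.  79.6 80.4 80.9 81.6 82.2]
```

```bash
for i in 1; do python3 -m inch '{"twist":[[0,0,0],[0,0,0]],"linear":[[0,0,1],[0,0,0]],"gripper":[1,1]}'|grep -E "wrist|eef"; python3 -m inch '{"twist":[[0,0,0],[0,0,0]],"linear":[[0,0,1],[0,0,0]],"gripper":[1,1]}'|grep -E "wrist|eef"; done; python3 -c "
from h import *
st()
S=setup('wrist'); im,d=ctrl.get_image('wrist'); C=cloud(S,d); l=L(C)
m=(abs(l[...,0]+79)<2)&(abs(l[...,1]-11)<6)
z=np.sort(C[m][:,2]); print(z[z>61][:12].round(1))
S=setup('scene'); im,d=ctrl.get_image('scene'); C=cloud(S,d); l=L(C)
m=(abs(l[...,0]+79)<5)&(abs(l[...,1]-11)<9)
z=np.sort(C[m][:,2]); print(z[:30].round(1))
"
```

```text
eef_pos: [466.3, 60.3, 35.0]
wrist_force: [0.1, -1.2, 1.0]
eef_pos: [466.4, 60.3, 34.9]
wrist_force: [-1.4, -0.1, 6.0]
t 6.7 ledge [-89.5  10.9] z 34.9 toolx yaw 4.77 down [ 0. -0. -1.] F [-1.4 -0.1  6. ] w 0.001
[64.  64.1 64.2 64.3 64.3 64.4 64.5 64.6 64.6 64.7 64.7 64.8]
[57.2 57.6 57.8 57.8 57.9 58.2 58.3 58.3 58.8 59.1 59.1 59.7 60.4 61.5
 62.7 62.8 64.1 64.2 64.6 65.5 65.6 66.9 67.1 68.7 70.  70.  70.  70.2
 70.9 71.1]
```

Contact with the ledge comes at reported z = 35.0, so the tips are at reported + 25. I'll raise 3 mm and push towards the fence.

```bash
python3 -m inch '{"twist":[[0,0,0],[0,0,0],[0,0,0],[0,0,0],[0,0,0]],"linear":[[0,0,-3],[7,0,0],[7,0,0],[3,0,0],[3,0,0]],"gripper":[1,1,1,1,1]}'|grep -E "wrist|eef"; python3 -m inch '{"twist":[[0,0,0],[0,0,0],[0,0,0],[0,0,0],[0,0,0]],"linear":[[2,0,0],[2,0,0],[2,0,0],[2,0,0],[0,0,0]],"gripper":[1,1,1,1,1]}'|grep -E "wrist|eef";  python3 -c "
from h import *
st();plate('wrist')"
```

```text
eef_pos: [485.6, 61.6, 36.7]
wrist_force: [-1.3, -0.8, 0.0]
eef_pos: [492.4, 61.7, 36.7]
wrist_force: [-5.2, -2.0, 1.4]
t 8.05 ledge [-63.5  10. ] z 36.7 toolx yaw 4.7 down [-0.004 -0.002 -1.   ] F [-5.2 -2.   1.4] w 0.002
wrist (90.12673950195312, 149.85983276367188) [[-46.8, 89.5], [-57.5, -60.0], [32.4, -66.4], [43.1, 83.1]] centre [-7.2 11.6]
```

Plate moving, now touching the fence at the leading corner; continue.

```bash
python3 -m inch '{"twist":[[0,0,0],[0,0,0],[0,0,0],[0,0,0]],"linear":[[2,0,0],[2,0,0],[1,0,0],[0,0,0]],"gripper":[1,1,1,1]}'|grep -E "wrist|eef"; python3 -m inch '{"twist":[[0,0,0],[0,0,0],[0,0,0]],"linear":[[1,0,0],[1,0,0],[0,0,0]],"gripper":[1,1,1]}'|grep -E "wrist|eef";  python3 -c "
from h import *
st();plate('wrist')"
```

```text
eef_pos: [494.3, 60.7, 36.4]
wrist_force: [-9.7, -3.7, 7.1]
eef_pos: [495.0, 60.3, 36.4]
wrist_force: [-12.6, -4.4, 9.1]
t 8.975 ledge [-61.    8.5] z 36.4 toolx yaw 4.64 down [-0.013 -0.005 -1.   ] F [-12.6  -4.4   9.1] w -0.002
wrist (89.97003173828125, 149.83541870117188) [[-47.0, 88.0], [-52.8, -61.7], [37.1, -65.2], [42.9, 84.6]] centre [-4.9 11.4]
```

The yaw left is 2.2° and force is building. I'll back off and push nearer the open (trailing) end.

```bash
python3 -m inch '{"twist":[[0,0,0],[0,0,0],[0,0,0],[0,0,0],[0,0,0]],"linear":[[-12,0,-1],[0,20,0],[0,20,0],[6,0,0],[0,0,0]],"gripper":[1,1,1,1,1]}'|grep -E "wrist|eef"; python3 -c "
from h import *
st()"; python3 -m inch '{"twist":[[0,0,0],[0,0,0],[0,0,0],[0,0,0],[0,0,0]],"linear":[[2,0,0],[2,0,0],[2,0,0],[2,0,0],[0,0,0]],"gripper":[1,1,1,1,1]}'|grep -E "wrist|eef";  python3 -c "
from h import *
st();plate('wrist')"
```

```text
eef_pos: [499.7, 23.3, 38.4]
wrist_force: [-1.0, -0.5, 0.2]
t 9.65 ledge [-59.4 -28.8] z 38.4 toolx yaw 4.75 down [ 0.002  0.    -1.   ] F [-1.  -0.5  0.2] w -0.002
eef_pos: [501.8, 23.1, 38.0]
wrist_force: [-13.1, 1.7, 11.2]
t 10.275 ledge [-57.3 -29.2] z 38.0 toolx yaw 4.73 down [-0.01  -0.002 -1.   ] F [-13.1   1.7  11.2] w -0.002
wrist (89.44377136230469, 150.22705078125) [[-47.4, 88.0], [-47.3, -62.2], [42.1, -62.1], [42.1, 88.1]] centre [-2.6 13. ]
```

Flush against the fence (yaw about 0°). Next I go round to the trailing end.

```bash
python3 -m inch '{"twist":[[0,0,0],[0,0,0],[0,0,0],[0,0,0]],"linear":[[-22,0,-1],[0,32,0],[0,34,0],[0,0,0]],"gripper":[1,1,1,1]}'|grep -E "wrist|eef"; python3 -m inch '{"twist":[[0,0,0],[0,0,0],[0,0,0],[0,0,0]],"linear":[[24,0,0],[24,0,0],[22,0,1],[0,0,0]],"gripper":[1,1,1,1]}'|grep -E "wrist|eef";  python3 -c "
from h import *
st();plate('wrist',fn='pics/w4.png')"
```

```text
eef_pos: [490.9, -44.8, 39.1]
wrist_force: [1.1, -0.3, -1.1]
eef_pos: [561.6, -37.0, 37.8]
wrist_force: [-1.3, -0.4, 0.2]
t 11.325 ledge [ -2.7 -94. ] z 37.8 toolx yaw 4.81 down [ 0.002  0.    -1.   ] F [-1.3 -0.4  0.2] w -0.001
wrist (101.626708984375, 229.65232849121094) [[-47.3, 64.6], [-47.0, -165.1], [54.6, -165.0], [54.3, 64.7]] centre [  3.6 -50.2]
```

View pics/w4.png

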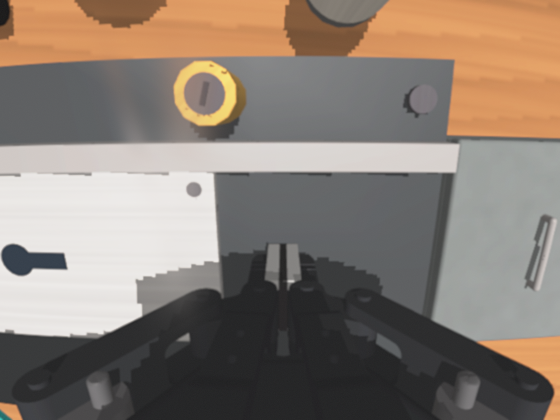

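The wrist view shows the plate flush below the fence. Its trailing edge is at column 217, the tips are at (283,245) and the ledge end is at column ~440. I'll measure the edge and the clearance.

```bash
python3 -c "
from h import *
S=setup('wrist')
print(L(onplane(S,[(217,195),(219,230)],66)).round(1), L(onplane(S,[(448,200),(440,250)],60)).round(1))
plate('top',fn='pics/t5.png')
im,d=ctrl.get_image('wrist'); C=cloud(S,d); l=L(C); m=(C[...,2]>70)&(C[...,2]<90)&(abs(l[...,0]-5)<8)&(abs(l[...,1]+94)<25); print(np.percentile(l[m],[0,2,98,100],axis=0))"
python3 -m inch '{"twist":[[0,0,0],[0,0,0],[0,0,0],[0,0,0],[0,0,0]],"linear":[[0,-8,0.5],[0,-8,0],[0,-6,0],[0,-6,0],[0,0,0]],"gripper":[1,1,1,1,1]}'|grep -E "wrist|eef"; python3 -c "
from h import *
st(); S=setup('wrist'); im,d=ctrl.get_image('wrist');cv2.imwrite('pics/w5.png',im[:,:,::-1])
print([int(np.argmax(im[r,120:280].min(1)<150))+120 for r in (180,195,205,215,225)])"
```

```text
[[ 29.6 -63.5]
 [ 13.1 -63.5]] [[ 2.570e+01 -1.706e+02]
 [ 1.000e-01 -1.703e+02]]
top (149.07896423339844, 44.26273727416992) [[-81.1, -23.8], [-64.0, -64.6], [73.5, -7.0], [56.4, 33.9]] centre [ -3.8 -15.4]
[[   1.91863334 -106.22844158]
 [   2.30721409 -105.61085672]
 [   7.35082176  -79.42084522]
 [   7.75518063  -78.85650205]]
eef_pos: [557.5, -9.9, 37.7]
wrist_force: [-0.0, -0.8, 0.6]
t 12.1 ledge [ -4.5 -66.6] z 37.7 toolx yaw 4.78 down [ 0.  0. -1.] F [-0.  -0.8  0.6] w 0.0
[242, 268, 268, 268, 268]
```

```bash
python3 -c "
from h import *
S=setup('wrist'); print(L(onplane(S,[(268,200),(268,225)],66)))"
python3 -m inch '{"twist":[[0,0,0],[0,0,0],[0,0,0],[0,0,0],[0,0,0]],"linear":[[0,-8,0],[0,-8,0],[0,-8,0],[0,-8,0],[0,-8,0]],"gripper":[1,1,1,1,1]}'|grep -E "wrist|eef"; python3 -c "
from h import *
st(); S=setup('wrist'); im,d=ctrl.get_image('wrist');cv2.imwrite('pics/w6.png',im[:,:,::-1])
e=[(int(np.argmax(im[r,120:300].min(1)<150))+120,r) for r in (195,205,215,225)];print(e,L(onplane(S,e,66)).round(1))"
```

```text
[[ 27.05529171 -58.756507  ]
 [ 15.28691488 -58.60290552]]
eef_pos: [554.1, 30.1, 37.6]
wrist_force: [-0.7, -0.6, -0.9]
t 12.775 ledge [ -4.6 -26.5] z 37.6 toolx yaw 4.75 down [-0. -0. -1.] F [-0.7 -0.6 -0.9] w -0.001
[(269, 195), (269, 205), (269, 215), (269, 225)] [[ 29.3 -18.9]
 [ 24.7 -18.8]
 [ 20.  -18.8]
 [ 15.2 -18.7]]
```

View pics/w6.png

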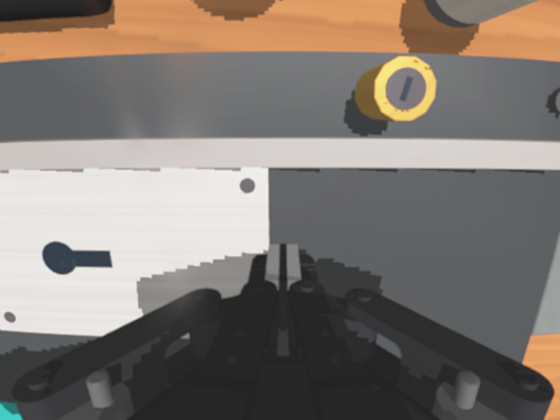

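The plate slides straight along the fence, with its trailing edge at column 269 (TCP + 7.8 mm). The target edge is y = 60, so 78.7 mm remain.

```bash
python3 -m inch '{"twist":[[0,0,0],[0,0,0],[0,0,0],[0,0,0],[0,0,0]],"linear":[[0,-8,0],[0,-8,0],[0,-8,0],[0,-8,0],[0,-8,0]],"gripper":[1,1,1,1,1]}'|grep -E "wrist|eef"; python3 -m inch '{"twist":[[0,0,0],[0,0,0],[0,0,0],[0,0,0],[0,0,0]],"linear":[[0,-8,0],[0,-8,0],[0,-8,0],[0,-6,0],[0,0,0]],"gripper":[1,1,1,1,1]}'|grep -E "wrist|eef"; python3 -c "
from h import *
st(); S=setup('wrist'); im,d=ctrl.get_image('wrist');cv2.imwrite('pics/w7.png',im[:,:,::-1])
e=[(int(np.argmax(im[r,120:300].min(1)<150))+120,r) for r in (195,205,215,225)];print(e,L(onplane(S,e,66)).round(1)); plate('wrist')"
```

```text
eef_pos: [550.8, 69.9, 37.6]
wrist_force: [0.1, -1.2, -0.8]
eef_pos: [548.5, 100.0, 37.6]
wrist_force: [-0.6, -0.3, -1.6]
t 14.075 ledge [-4.4 43.6] z 37.6 toolx yaw 4.78 down [ 0.  0. -1.] F [-0.6 -0.3 -1.6] w -0.002
[(268, 195), (268, 205), (268, 215), (268, 225)] [[29.5 51.6]
 [24.9 51.7]
 [20.2 51.8]
 [15.4 51.8]]
wrist (101.90218353271484, 283.9150390625) [[-47.7, 201.6], [-47.3, -82.3], [54.6, -82.2], [54.2, 201.7]] centre [ 3.5 59.7]
```

```bash
python3 -m inch '{"twist":[[0,0,0],[0,0,0],[0,0,0],[0,0,0]],"linear":[[0,-4,0],[0,-3,0],[0,-1,0],[0,0,0]],"gripper":[1,1,1,1]}'|grep -E "wrist|eef"; python3 -m inch '{"twist":[[0,0,0],[0,0,0],[0,0,0],[0,0,0],[0,0,0]],"linear":[[0,25,0],[0,0,-40],[0,50,-40],[0,50,0],[0,50,0]],"gripper":[1,1,1,1,1]}'|grep -E "wrist|eef"; python3 -m inch '{"twist":[[0,0,0],[0,0,0],[0,0,0],[0,0,0],[0,0,0]],"linear":[[-50,20,0],[-50,20,0],[-50,0,0],[0,0,0],[0,0,0]],"gripper":[1,1,1,1,1]}'|grep -E "wrist|eef"; python3 -c "
from h import *
st(); plate('top',fn='pics/t8.png'); plate('scene')
im=cv2.imread('pics/t8.png'); cv2.imwrite('pics/t8c.png',cv2.resize(im[140:260,215:445],None,fx=3.4,fy=3.4,interpolation=2))"
```

```text
eef_pos: [547.7, 107.4, 37.6]
wrist_force: [0.2, -0.9, 0.3]
eef_pos: [562.7, -67.0, 117.7]
wrist_force: [1.0, -0.5, 0.1]
eef_pos: [417.1, -118.2, 117.4]
wrist_force: [-0.1, -0.3, -0.5]
t 15.925 ledge [-153.4 -163. ] z 117.4 toolx yaw 4.76 down [ 0.003  0.    -1.   ] F [-0.1 -0.3 -0.5] w 0.002
top (115.75133514404297, 173.85513305664062) [[-72.0, 229.9], [-72.1, 56.1], [43.7, 56.0], [43.7, 229.9]] centre [-14.2 143. ]
scene (106.59416961669922, 392.5081787109375) [[-46.1, 231.4], [-53.1, -161.0], [53.5, -162.9], [60.5, 229.5]] centre [ 3.7 34.3]
```

View pics/t8c.png

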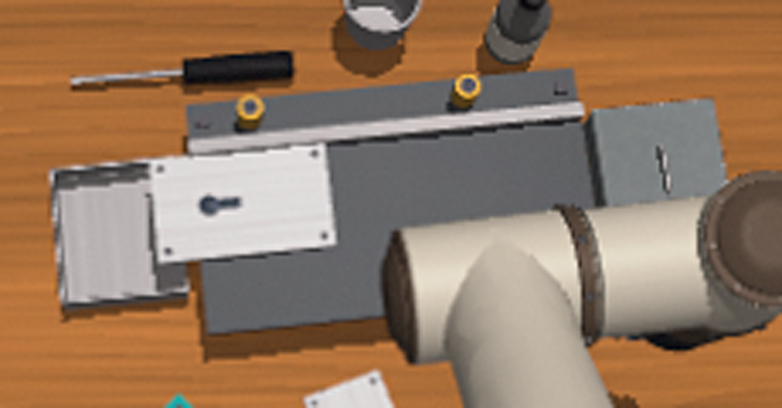

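The plate now lies along the fence with corners in the crop at (151,158), (327,145), (335,242) and (157,263), sticking out over the tray. Its mask merged with the tray, so I'll remeasure with a brighter threshold.

```bash
python3 -c "
from h import *
im=cv2.imread('pics/t8.png').astype(int);S=setup('top');v,u=np.mgrid[:420,:560]
c=np.array([(151,158),(327,145),(335,242),(157,263)])/3.4+[215,140]; print(L(onplane(S,c,66)).round(1))
for t in (195,205,215):
    m=(im.min(2)>t)&(u>252)&(u<320)&(v>182)&(v<222); r,b=rect(m,S,66); b=L(b); print(t,r[1],b.round(1).tolist(),L(r[0]).round(1))"
```

```text
[[ 43.4 203.5]
 [ 39.6  53.2]
 [-45.   56.1]
 [-47.7 206.8]]
195 (87.44451141357422, 149.06198120117188) [[-45.5, 207.0], [-45.5, 57.9], [42.0, 57.9], [42.0, 207.0]] [ -1.8 132.4]
205 (86.08843231201172, 146.03623962402344) [[-44.0, 205.1], [-44.5, 59.1], [41.6, 58.8], [42.1, 204.8]] [ -1.2 131.9]
215 (85.4170913696289, 145.0105743408203) [[-43.1, 204.5], [-44.0, 59.5], [41.4, 58.9], [42.3, 204.0]] [ -0.9 131.7]
```

The plate is flush and parallel to the fence. Its overhang reads about 37–39 mm across the two cameras, and nothing else has been disturbed, so I'm handing in.

```bash
python3 -c "
from plant import ctrl
print(ctrl.sign_off())"
```

```text
the job is handed in; nothing more can be done
None
```

The job is handed in: the plate lies flat along the fence and sticks out about 38 mm over the tray (37–39 mm between cameras), and the other things look undisturbed; the handover gave no verdict.

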